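Put the pliers away in the slide-lid tool case

ROBOT

A 6-joint arm with a two-finger parallel gripper is mounted at the origin on a cart in front of the work surface, level with it; the furniture and walls round the work are solid. World frame = base frame: x ahead of the robot, y to its left, z up, the work surface at z = 0. Lengths are in mm, angles in rad, forces in N, time in s.
With the tool pointing down it reaches from about 275 to 750 mm from the base axis. Payload 10.2 kg.
Tool frame: the origin (TCP) lies at the centre of the arm's flange, where the gripper is bolted on; the fingertips stand 173 mm ahead of it and the grasp point (between the pads) lies 155 mm ahead of it; z points along the fingers, y is the line along which they close (so a half turn about z gives the same grasp; the last joint's range is limited). The gripper opens to 85 mm and grips with 20 to 120 N. Pads are 22 mm wide; open, the fingers measure 114 mm over their backs; the gripper's body (76 mm by 85 mm) begins 54 mm behind the grasp point. The pads swing forward as they close: fully open they stand 13 mm farther back than shut.
Start: joints at [1.088, 0.313, 1.498, -0, 1.331, -0.223], TCP at [134.879, 507.386, 404.694] pointing down, gripper open.
Joint ranges: [-2.94, 2.94], [-0.97, 2.17], [0.19, 2.56], [-1.23, 4.37], [0.02, 3.11], [-2.88, 2.88]. Speed limits (rad/s): [2.39, 2.39, 3.01, 3.14, 3.14, 3.14].

INTERFACE

Orientations are given as a unit quaternion [w, x, y, z].
In Python, from rig import ctrl, optics gives the robot as it stands (ctrl), with the cameras (optics).
- The arm moves only by the tool step_hand, called as name(argument=value, ...) on one line, values as JSON. Schema: {"type":"object","properties":{"moves":{"type":"array","items":{"type":"object","properties":{"sx":{"type":"number"},"sy":{"type":"number"},"sz":{"type":"number"},"ax":{"type":"number"},"ay":{"type":"number"},"az":{"type":"number"}},"additionalProperties":false},"minItems":1,"maxItems":8},"jaw":{"type":"number"},"clamp_n":{"type":"number"},"only":{"type":"string"},"quiet":{"type":"boolean"},"lines":{"type":"string"}},"required":["moves"],"additionalProperties":false}. moves is a list of rows, 1 to 8 of them, each an object with the fields sx, sy, sz (the shift in fractions of the full range, 1 being 0.8 m), ax, ay, az (a rotation vector in fractions of the full range, 1 being pi rad); a field left out counts as zero; each row is the pose to reach, as a shift and turn from the pose commanded when the call began, along the tool's axes at that moment; what a row does not reach only later rows make up. A row lasts 1/10 s, in which the tool goes at most 50 mm and 0.15 rad, less where a joint would pass 70% of its speed; a pose out of reach is approached as far as the arm can. jaw is the opening from 0.0 (shut) to 1.0 (fully open), set as the call begins (left out keeps the last). The fingers move at their own pace and stop on an object; clamp_n is the grip in N (left out, the last holds). Time passes only in rows, so rows that do not move let the fingers close. The tool returns the time, the measured TCP pose, the force, the opening and the grip force at its end. only (a regular expression) keeps the lines of the reply that match it, lines (a string "A,B") keeps lines A to B, and quiet returns only ok. A shift or turn number past 1, either way, is cut back to 1. Input that does not fit is refused with a message, and nothing moves.
- ctrl.sense(): the state, without advancing time (a new reading comes with each control period).
- optics.capture(name): name is "scene" or "top" or "wrist"; returns the picture (400x640x3 uint8, red, green, blue); there is no depth.
- optics.calibration(name): a dict with "fx", "fy", "cx", "cy" (pixels), "position" and "attitude" of the camera in the world. Camera axes: x right, y down, z forward; pixel columns grow to the right and rows downward; lengths in mm; the calibration is good to about 2 mm. The wrist camera is an equidistant fisheye: a pixel r from the principal point sees the ray r / f radians off the axis. A picture is of the moment at which its call begins: read the wrist's pose just before it. calibration takes no time and is no camera call; for the wrist camera it gives the pose at the moment of the call.
- ctrl.finish_job(): hands the job in; it is judged then, once.
The state is a dict: "time_s": time; "joints": joint angles; "dq": joint speeds; "tau": joint torques, N m; "eef_pos": TCP position; "ee_rot": TCP orientation; "force": force on the tool from outside, world axes, zero at the start; "wrist_torque": the same for the moment, N m; "grip_width": opening from 0.0 (shut) to 1.0 (fully open); "grip_force": force on a finger pad.
Only numpy, scipy, OpenCV 4.12 (cv2) and the standard library are available. Lean on these libraries where they do the work, as an engineer would, in place of code of your own. Each camera call takes 0.05 s, during which the arm holds its last target. There are 200 camera calls.

TASK

Put the pliers away in the wooden slide-lid tool case. A screw jar or a card tin stands where the cover runs out: first slide that one aside on the bench, keeping it upright, so that the cover never bumps into it. Then push the cover right back, lay the pliers flat in the wide empty lane beside the wrench, push the cover fully shut, and leave everything else where it is.

Things in the scene. Friction and masses are not known exactly. Their poses are not given: they have to be found in the camera images.
- tool_case: Dark wooden slide-lid tool case, fixed on the bench, turned up to 0.3 rad: 277 mm long (local y), 162 mm wide (local x), 50 mm high. Origin: centre of its underside. Long sides and the +y end wall are 8 mm thick, tops at z 50 mm; the -y end wall is low and the cover slides out over it, towards local -y. Beyond local y -74 mm a small end compartment stays under the cover
- lane (a point): Middle of the wide empty lane for the pliers, on the felted case floor 10 mm above the bench; axes as the case's. The lane is 92 mm wide (local x), 204 mm long (local y) and 30 mm deep to the underside of the cover, so the pliers must lie flat. On its +x side a low rail (14 mm high, 4 mm thick) parts it from the 50 mm wide wrench lane; on its -x side is the case wall
- field_open (a point): Middle of the upright +y end face of the raised field on the cover, 52 mm above the bench; axes as the case's; moves with the cover. Push here towards local -y to open. The field is a block 110 mm (x) by 130 mm (y), too wide to grip, 12 mm above the cover plate (plate top at z 46 mm, field top at 58 mm). The plate goes on 86 mm past this face; when shut, this point is at local y +45 mm of the case
- field_shut (a point): Middle of the other, -y end face of the raised field on the cover, same height, 130 mm from field_open. Push here towards local +y to shut. The plate goes on 54 mm past this face to the cover's leading end. The plate is 152 mm wide and 6 mm thick, its underside 40 mm above the bench
- cover (a joint): Travel of the cover in m: 0 fully shut, 0.205 fully open, a stop at each end; grows as it slides out to the case's local -y. Starts 0 to 0.03. Stays where left; friction about 2.5 N plus 6 N per m/s. Fully open it sticks out 205 mm past the low end at a height of 40 to 58 mm: low things pass beneath, the jar and the tin do not
- pliers: Combination pliers with orange and black handles, lying flat: 182 mm long along local x (jaws at -x, handles at +x), 41 mm wide (y), 18 mm high, about 0.23 kg. Origin: centre of the underside. Between local x -13 and +36 mm the two handles are 42 mm wide over both and stand from z 3 to 16 mm: grip across them (along local y) at x about +10 mm
- wrench: Steel adjustable wrench, 199 x 44 x 10 mm, lying in the narrow lane of the case under the cover, to be left there. Origin: centre of the underside
- screw_jar: Glass jar of screws with a metal lid, an upright cylinder 76 mm across and 97 mm high, about 0.35 kg. Origin: centre of the underside. Either it or the card tin stands in the run-out of the cover, off the low end of the case; the other stands well clear, further back to the right
- card_tin: Round brown card tin with a pale lid, upright, 76 mm across and 64 mm high (its solid body 72 mm across), about 0.25 kg. Origin: centre of the underside
- disc_pack: Flat round pack of grinding discs (pale label, black rim) lying near the front edge of the bench before the case, 115 mm across, 12 mm high. Origin: centre of the underside. Leave alone
- meter: Black multimeter lying face up near the front edge of the bench, right of the middle, 150 mm (local x) x 75 mm x 40 mm. Origin: centre of the underside. Leave alone
- spray_can: Red spray can standing upright to the left of the case, 74 x 50 x 168 mm. Origin: in its foot, about 12 mm from the can's axis. Leave alone

How it is judged (in metres and radians):
On the way, in this order (a step that is already met when the one before it is completed fails the run):
1. the jar or tin that stood in the cover's way has been slid out of its run-out, while the cover is still less than 60 mm open ((x of screw_jar in the frame of tool_case above 0.112 m or x of screw_jar in the frame of tool_case below -0.112 m or y of screw_jar in the frame of tool_case below -0.376 m or y of screw_jar in the frame of tool_case above 0 m) and (x of card_tin in the frame of tool_case above 0.112 m or x of card_tin in the frame of tool_case below -0.112 m or y of card_tin in the frame of tool_case below -0.376 m or y of card_tin in the frame of tool_case above 0 m) and value of joint cover below 0.06 m), for 0.2 s.
2. the cover is pushed back, at least 190 mm open (value of joint cover above 0.19 m), for 0.2 s.
3. the pliers lie flat in the wide lane, let go, with the cover still open (x of pliers in the frame of tool_case between -0.054 and 0 m and y of pliers in the frame of tool_case between 0.008 and 0.048 m and z of pliers in the frame of tool_case between 0.005 and 0.016 m and angle between pliers's own z axis and vertical below 0.12 rad and value of joint cover above 0.17 m and contact force between the fingers and pliers below 0.1 N), for 0.2 s.
At the end, for the whole second after the job is handed in: Cover shut to within 5 mm; pliers flat and still on the wide lane's floor (within 27 mm across and 20 mm along of its middle); jar and tin upright on the bench, clear of the run-out (centres at least 112 mm beside the case's long axis, or over 376 mm along it from the case's centre) (value of joint cover below 0.005 m and x of pliers in the frame of tool_case between -0.054 and 0 m and y of pliers in the frame of tool_case between 0.008 and 0.048 m and z of pliers in the frame of tool_case between 0.005 and 0.016 m and angle between pliers's own z axis and vertical below 0.12 rad and linear speed of pliers below 0.02 m/s and (x of screw_jar in the frame of tool_case above 0.112 m or x of screw_jar in the frame of tool_case below -0.112 m or y of screw_jar in the frame of tool_case below -0.376 m or y of screw_jar in the frame of tool_case above 0 m) and (x of card_tin in the frame of tool_case above 0.112 m or x of card_tin in the frame of tool_case below -0.112 m or y of card_tin in the frame of tool_case below -0.376 m or y of card_tin in the frame of tool_case above 0 m) and angle between each of screw_jar, card_tin's own z axis and vertical below 0.1 rad and height (world z) of screw_jar between -0.01 and 0.01 m and height (world z) of card_tin between -0.01 and 0.01 m); the robot touches nothing.
It fails at once if the case or its cover bumps into the jar or the tin (more than 1 N) (contact force between tool_case and screw_jar above 1 N or contact force between tool_case and card_tin above 1 N).
It fails at once if the jar or the tin is tipped (over 0.3 rad) or lifted more than 30 mm off the bench instead of being slid (angle between any of screw_jar, card_tin's own z axis and vertical above 0.3 rad or height (world z) of any of screw_jar, card_tin above 0.03 m).
It fails at once if both the jar and the tin are moved (over 40 mm), though only one was in the way (distance of each of screw_jar, card_tin from where it was at the start of the episode above 0.04 m).
It fails at once if the disc pack, multimeter or spray can is disturbed (moved over 30 mm), or the wrench is shifted over 30 mm (distance of any of disc_pack, meter, spray_can, wrench from where it was at the start of the episode above 0.03 m).
It also fails if it takes over 67 s, if anything falls off the work surface, if the arm or the gripper's body presses on something with over 40 N, if the wrist force passes 120 N, or if a joint passes its speed limit or range.

## Working session

There is one attempt and no reset: what is moved stays moved. The work goes in short steps, Python scripts to look and compute and a tool call to move; the robot and the scene stay as the last step left them, time stands still between calls to the robot, and variables do not carry over. Pictures are saved under pics/ and viewed, at most 13 in all, crops included, and the job is handed in when it is done.

```bash
ls; mkdir -p pics
```

Run:
```python
from rig import ctrl, optics
import cv2
for n in("scene","top"):
    c=optics.calibration(n);print(n,c)
    cv2.imwrite(f"pics/{n}0.png",optics.capture(n)[:,:,::-1])
s=ctrl.sense();print(s)
```

```text
pics
rig.py
scene {'fx': 491.88486435832084, 'fy': 491.88486435832084, 'cx': 313.2050602049822, 'cy': 198.5457947736109, 'position': array([  140.23349387, -1041.42274873,  1477.18438697]), 'attitude': array([-0.33459229,  0.92480491, -0.17244794,  0.05518687])}
top {'fx': 444.8916969274968, 'fy': 444.8916969274968, 'cx': 320.6101587306643, 'cy': 201.80672841213874, 'position': array([ 209.52429048, -107.94634131, 1438.21767652]), 'attitude': array([-0.11100628,  0.84924236, -0.51132499,  0.07079392])}
{'time_s': 0.1, 'joints': array([ 1.08759624e+00,  3.13412287e-01,  1.49833186e+00,  2.36627669e-05,
        1.33099033e+00, -2.23422667e-01]), 'dq': array([-3.15006499e-04, -2.06089525e-03, -2.98537877e-03,  7.42508670e-04,
        9.03550724e-05, -9.42886607e-04]), 'tau': array([ 2.31857957e-03, -4.12897754e+01, -2.60143715e+01, -1.70633434e-04,
        2.96828533e-03,  1.06750491e-05]), 'eef_pos': array([134.86510785, 507.35878981, 404.19386456]), 'ee_rot': array([-2.08320887e-04,  1.29526565e-01,  9.91575788e-01, -5.31672412e-04]), 'force': array([0.11735482, 1.02730096, 0.04545076]), 'wrist_torque': array([-0.00603431, -0.02669062,  0.03619428]), 'grip_force': 0.0, 'grip_width': 1.0002347514625554}
```

View pics/top0.png

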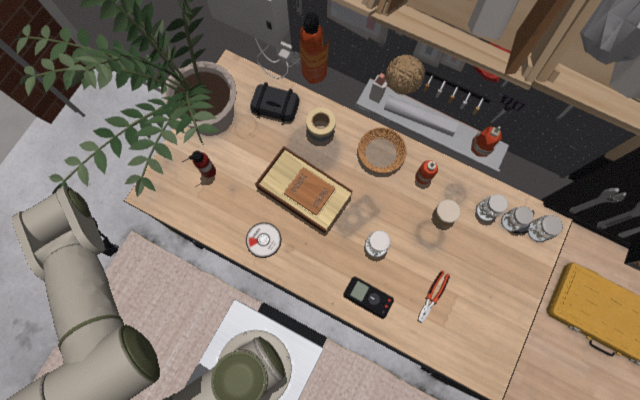

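View pics/scene0.png

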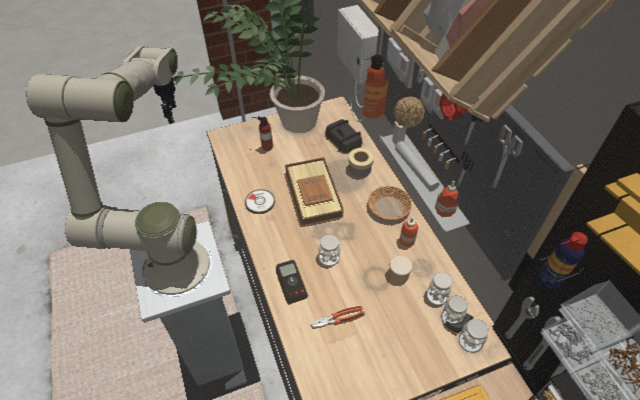

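The top view shows the case at about (304,190) with its low end to the right. The jar is at (377,244), off that end, and the tin is at (447,213). The pliers are at (434,296), the meter at (369,297) and the disc pack at (263,240). I'll enlarge to read points off.

Create h.py:
```python
import numpy as np,cv2
from scipy.spatial.transform import Rotation as R
from rig import ctrl, optics
def rot(q): return R.from_quat([q[1],q[2],q[3],q[0]]).as_matrix()
def ray(c,u,v):
    d=rot(c["attitude"])@np.array([(u-c["cx"])/c["fx"],(v-c["cy"])/c["fy"],1]); return d/np.linalg.norm(d)
def onz(n,u,v,z):
    c=optics.calibration(n);d=ray(c,u,v);p=np.array(c["position"]);return p+d*(z-p[2])/d[2]
def proj(n,P):
    c=optics.calibration(n);p=rot(c["attitude"]).T@(np.array(P)-c["position"]);return c["fx"]*p[0]/p[2]+c["cx"],c["fy"]*p[1]/p[2]+c["cy"]
def tri(a,b):
    A=np.zeros((3,3));y=np.zeros(3)
    for n,u,v in(a,b):
        c=optics.calibration(n);d=ray(c,u,v);M=np.eye(3)-np.outer(d,d);A+=M;y+=M@c["position"]
    return np.linalg.solve(A,y)
def crop(src,x,y,w,h,k,out):
    im=cv2.imread(src)[y:y+h,x:x+w];cv2.imwrite(out,cv2.resize(im,None,fx=k,fy=k,interpolation=cv2.INTER_CUBIC))
```

Run:
```python
from h import *
crop("pics/top0.png",240,140,230,190,3.4,"pics/topc.png")
crop("pics/scene0.png",230,140,190,200,3,"pics/scc.png")
```

```text
(no output)
```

View pics/topc.png

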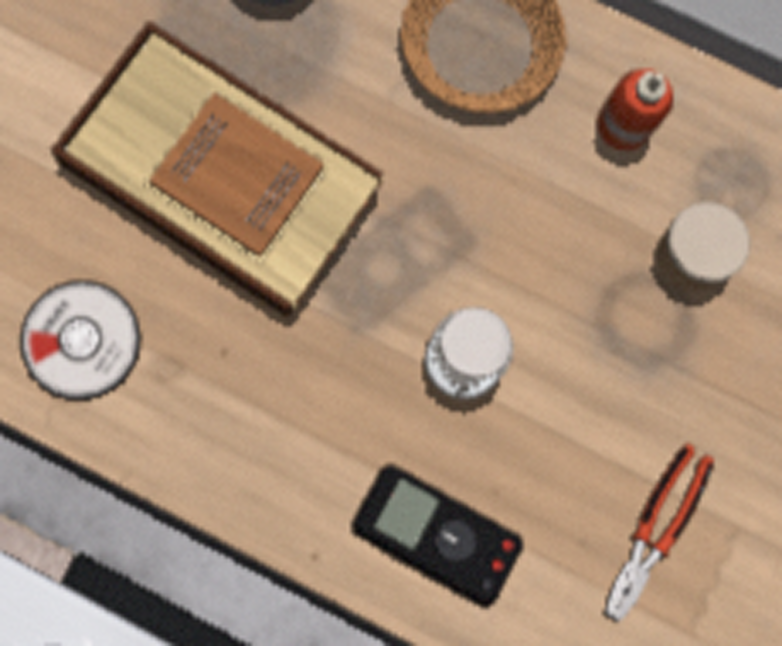

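View pics/scc.png

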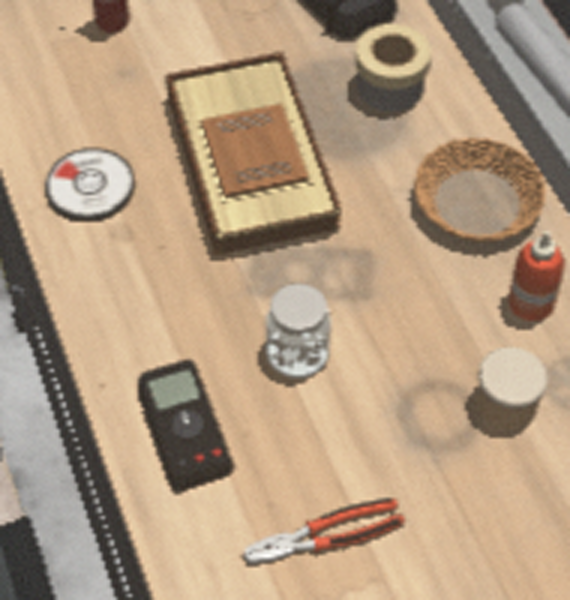

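Top crop: field corners (217,93), (325,160), (263,255), (152,182). Jar lid centre (478,343), tin lid (709,243), pliers jaw tip (612,615), handle ends (690,448) and (710,460). Scene crop: field corners (203,120), (300,105), (313,183), (222,196), jar lid (299,308).

Run:
```python
from h import *
np.set_printoptions(precision=1,suppress=True)
T=lambda x,y:("top",x/3.4+240-.35,y/3.4+140-.35)
S=lambda x,y:("scene",x/3+230-.33,y/3+140-.33)
pts=dict(fA=((217,93),(300,105)),fB=((325,160),(313,183)),fC=((263,255),(222,196)),fD=((152,182),(203,120)),
jar=((478,343),(299,308)),tin=((709,243),(514,376)),jaw=((612,615),(245,557)),hA=((690,448),(398,502)),hB=((710,460),(402,520)),
cA=((150,25),(282,55)),cB=((382,178),(338,212)),cC=((292,315),(215,240)),cD=((55,155),(168,75)),
pl1=((640,540),(310,525)),pl2=((667,550),(318,548)))
zz=dict(f=58,c=50,j=97,t=64)
for k,(a,b) in pts.items():
    z={'fA':58,'fB':58,'fC':58,'fD':58,'jar':97,'tin':64,'jaw':10,'hA':14,'hB':14,'pl1':12,'pl2':12}.get(k,50)
    print(k,tri(T(*a),S(*b)),onz(*T(*a),z)[:2],onz(*S(*b),z)[:2])
for k,(x,y) in dict(meterTL=(385,465),meterTR=(522,545),mBR=(490,607),mBL=(353,525),disc=(81,340),redcan=(640,90)).items(): print(k,onz(*T(x,y),40 if k[0]=='m' else 12)[:2])
```

```text
fA [638.3 166.   41.5] [622.  163.1] [643.9 153.6]
fB [616.9  42.2  36.6] [610.9  39.9] [609.6  26.1]
fC [499.1  48.6  57.5] [500.9  48.5] [497.1  48. ]
fD [515.9 174.9  58.3] [514.4 175. ] [517.7 175.3]
jar [ 512.5 -164.8   94.2] [ 511.3 -164.7] [ 512.3 -166.6]
tin [ 708.9 -316.9   61.3] [ 705.7 -316.3] [ 710. -318.]
jaw [ 362.1 -386.7    8.2] [ 361.8 -386.3] [ 362.  -387.5]
hA [ 537.  -388.3   10.9] [ 533.4 -387.4] [ 539.1 -389.6]
hB [ 533.9 -409.3   10.9] [ 531.9 -408.5] [ 534.3 -410.6]
cA [658.7 257.7  45.4] [655.7 256.5] [658.4 253.8]
cB [626.1 -15.1  40.5] [622.8 -15.7] [623.3 -21.8]
cC [467.7  -1.   41.4] [464.4  -1.5] [467.6  -7.1]
cD [498.7 270.6  54.6] [496.1 271.9] [503.4 275.1]
pl1 [ 436.8 -380.7   15.2] [ 434.7 -381. ] [ 440.1 -379.2]
pl2 [ 438.  -406.8   11.7] [ 438.1 -406.8] [ 437.9 -406.9]
meterTL [ 382.3 -141. ]
meterTR [ 376.3 -282.9]
mBR [ 313.8 -280.9]
mBL [ 320.6 -139.7]
disc [355.6 168. ]
redcan [ 837.  -199.9]
```

Add to h.py:
```python
np.set_printoptions(precision=2,suppress=True)
C=np.array([559.7,126.8]); YW=-0.115   # case centre, yaw
def case(lx,ly):
    c,s=np.cos(YW),np.sin(YW);return C+[c*lx-s*ly,s*lx+c*ly]
def incase(p):
    c,s=np.cos(YW),np.sin(YW);d=np.array(p[:2])-C;return np.array([c*d[0]+s*d[1],-s*d[0]+c*d[1]])
def go(x,y,z,yaw):  # yaw of tool y axis in world, tool pointing down
    s=ctrl.sense();R0=rot(s["ee_rot"]);a=np.array([np.cos(yaw),np.sin(yaw),0])
    Rt=np.column_stack([np.cross(a,[0,0,-1]),a,[0,0,-1]])
    print("d",R0.T@(np.array([x,y,z])-s["eef_pos"]),"rv",R.from_matrix(R0.T@Rt).as_rotvec(),"tcp",s["eef_pos"],"t",s["time_s"],"F",s["force"],"g",s["grip_width"])
def wray(c,u,v):
    x,y=(u-c["cx"])/c["fx"],(v-c["cy"])/c["fy"];r=np.hypot(x,y)
    return rot(c["attitude"])@np.array([x/r*np.sin(r),y/r*np.sin(r),np.cos(r)])
def wproj(c,P):
    p=rot(c["attitude"]).T@(np.array(P,float)-c["position"]);t=np.arctan2(np.hypot(p[0],p[1]),p[2]);k=t/np.hypot(p[0],p[1])
    return c["fx"]*p[0]*k+c["cx"],c["fy"]*p[1]*k+c["cy"]
```

```bash
python3 -c "
from h import *
print(incase((511.5,-165)),incase((707,-317)),case(-27,28))
go(511.5,-165,370,np.pi/2+YW)"
```

```text
[ -14.4 -295.4] [ 197.25 -423.97] [536.09 157.71]
d [-536.72 -553.01   34.66] rv [-0.   -0.   -0.14] tcp [134.87 507.36 404.19] t 0.1 F [0.12 1.03 0.05] g 1.0002347514625554
```

Distance 770 → 16+ rows: two calls.

Units first: shifts go in shares of 0.8 m and turns go in shares of pi rad. So -276 mm / 800 = -0.345, -268 mm / 800 = -0.335, -0.14 rad / 3.1416 = -0.0446.

step_hand(moves=[{"sx":-0.335, "sy":-0.345, "az":-0.0223}, {"sx":-0.335, "sy":-0.345, "az":-0.0223}, {"sx":-0.335, "sy":-0.345, "az":-0.0446}, {"sx":-0.335, "sy":-0.345, "az":-0.0446}, {"sx":-0.335, "sy":-0.345, "az":-0.0446}, {"sx":-0.335, "sy":-0.345, "az":-0.0446}, {"sx":-0.335, "sy":-0.345, "az":-0.0446}, {"sx":-0.335, "sy":-0.345, "az":-0.0446}], jaw=1.0)

```text
time_s: 0.9
eef_pos: [323.7, 169.5, 404.7]
ee_rot: [0.0, 0.061, 0.998, -0.0]
force: [-0.0, 0.2, 0.3]
grip_width: 0.999
grip_force: 0.0
```

```bash
python3 -c "
from h import *
go(511.5,-165,370,np.pi/2+YW)"
```

```text
d [-226.96 -309.24   34.78] rv [-0.    0.   -0.01] tcp [323.67 169.47 404.67] t 0.9 F [-0.02  0.23  0.34] g 0.9988249957047625
```

Converted, -309 mm / 800 = -0.3863, -227 mm / 800 = -0.2838, -0.01 rad / 3.1416 = -0.0032.

step_hand(moves=[{"sx":-0.2838, "sy":-0.3863, "sz":0.0425, "az":-0.0032}, {"sx":-0.2838, "sy":-0.3863, "sz":0.0425, "az":-0.0032}, {"sx":-0.2838, "sy":-0.3863, "sz":0.0425, "az":-0.0032}, {"sx":-0.2838, "sy":-0.3863, "sz":0.0425, "az":-0.0032}, {"sx":-0.2838, "sy":-0.3863, "sz":0.0425, "az":-0.0032}, {"sx":-0.2838, "sy":-0.3863, "sz":0.0425, "az":-0.0032}, {"sx":-0.2838, "sy":-0.3863, "sz":0.0425, "az":-0.0032}, {"sx":-0.2838, "sy":-0.3863, "sz":0.0425, "az":-0.0032}])

```text
time_s: 1.7
eef_pos: [512.2, -164.9, 369.8]
ee_rot: [-0.0, 0.056, 0.998, 0.0]
force: [-0.4, 0.8, -0.5]
grip_width: 0.997
grip_force: 0.0
```

step_hand(moves=[{}, {}])

```text
time_s: 1.9
eef_pos: [511.4, -162.4, 370.0]
ee_rot: [-0.001, 0.055, 0.998, 0.0]
force: [0.2, 0.4, 1.0]
grip_width: 1.0
grip_force: 0.0
```

Run:
```python
from h import *
go(511.5,-165,370,np.pi/2+YW)
c=optics.calibration("wrist");im=optics.capture("wrist")
cv2.imwrite("pics/w1.png",im[:,:,::-1]);print(c,wproj(c,(511.5,-165,97)),wproj(c,(511.5,-165,0)))
```

```text
d [-0.42 -2.61 -0.02] rv [ 0. -0.  0.] tcp [ 511.37 -162.36  369.99] t 1.9 F [0.19 0.38 1.03] g 0.9997644511851735
{'fx': 309.70691628693146, 'fy': 309.70691628693146, 'cx': 323.30428137278756, 'cy': 200.56615857113042, 'position': array([ 443.76, -155.69,  337.44]), 'attitude': array([0.1 , 0.74, 0.66, 0.09])} (np.float64(321.01135205152735), np.float64(203.0897127290646)) (np.float64(321.6528666295885), np.float64(179.2076737395689))
```

View pics/w1.png

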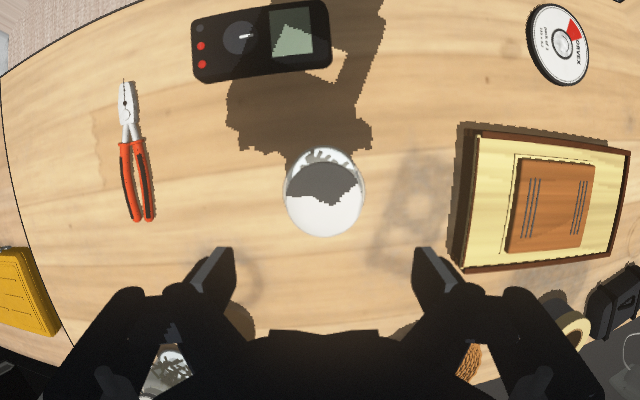

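The wrist view shows the jar lid spanning columns 284–364 with its bottom edge at row 236, so its centre is about (324,198). The pliers' jaw tip is at (124,82) with handle ends (137,220) and (152,218). The case's field is at (515–595, 158–252).

Run:
```python
from h import *
c=optics.calibration("wrist")
for n,u,v,z in [("jar",324,198,97),("jarbot",324,236,97),("jarL",364,198,97),("jarR",284,198,97),("jaw",124,82,10),("h",137,220,12),("h",153,218,12),("gripL",122,152,12),("gripR",147,150,12),("fs1",515,160,58),("fs2",506,250,58),("fo1",595,166,58),("fo2",588,243,58)]:
    d=wray(c,u,v);p=c["position"]+d*(z-c["position"][2])/d[2];print(n,p,incase(p))
```

```text
jar [ 507.62 -161.52   97.  ] [ -18.66 -292.4 ]
jarbot [ 540.33 -165.05   97.  ] [  14.24 -292.14]
jarL [ 511.09 -129.33   97.  ] [ -18.9  -260.02]
jarR [ 504.12 -193.7    97.  ] [ -18.44 -324.76]
jaw [ 360.33 -387.76   10.  ] [-139.01 -534.04]
h [ 533.  -403.4   12. ] [  34.31 -529.77]
h [ 532.58 -377.22   12.  ] [  30.89 -503.8 ]
gripL [ 444.95 -403.81   12.  ] [ -53.1  -540.27]
gripR [ 449.1  -364.99   12.  ] [ -53.44 -501.23]
fs1 [498.29  39.87  58.  ] [-51.03 -93.4 ]
fs2 [600.32  35.75  58.  ] [ 50.8  -85.79]
fo1 [512.45 176.28  58.  ] [-52.62  43.74]
fo2 [617.23 182.85  58.  ] [50.72 62.28]
```

Converted, 115 mm / 800 = 0.1438, 100 mm / 800 = 0.125.

step_hand(moves=[{"sx":0.0019, "sy":-0.0008, "sz":0.05}, {"sx":0.0019, "sy":-0.0008, "sz":0.1}, {"sx":0.0019, "sy":-0.0008, "sz":0.125}, {"sx":0.0019, "sy":-0.0008, "sz":0.1438}, {"sx":0.0019, "sy":-0.0008, "sz":0.1438}])

```text
time_s: 2.45
eef_pos: [509.3, -161.2, 254.4]
ee_rot: [-0.002, 0.054, 0.999, 0.001]
force: [-0.0, -0.3, 0.3]
grip_width: 0.996
grip_force: 0.0
```

step_hand(moves=[{"sz":0.0125}, {"sz":0.025}, {"sz":0.0375}, {"sz":0.05}, {"sz":0.05}])

```text
time_s: 2.95
eef_pos: [509.6, -162.4, 214.3]
ee_rot: [-0.001, 0.055, 0.998, 0.001]
force: [-0.6, 0.3, -0.5]
grip_width: 0.998
grip_force: 0.0
```

No contact; close gently.

step_hand(moves=[{}, {}, {}, {}, {}, {}], jaw=0.0, clamp_n=25)

```text
time_s: 3.55
eef_pos: [509.9, -162.5, 215.7]
ee_rot: [-0.0, 0.055, 0.998, 0.0]
force: [0.4, -0.2, -2.9]
grip_width: 0.882
grip_force: 31.0
```

```bash
python3 -c "
from h import *
s=ctrl.sense();print(s['force'],s['grip_width']*85,incase(s['eef_pos']));go(*case(-18,-405),214,np.pi/2+YW)"
```

```text
[ 0.44 -0.17 -2.91] 75.00400534489533 [ -16.32 -293.13]
d [   2.26 -111.86    1.69] rv [ 0.   -0.    0.01] tcp [ 509.85 -162.52  215.7 ] t 3.55 F [ 0.44 -0.17 -2.91] g 0.8824000628811215
```

Converted, -112 mm / 800 = -0.14, -96 mm / 800 = -0.12.

step_hand(moves=[{"sy":-0.02}, {"sy":-0.04}, {"sy":-0.06}, {"sy":-0.08}, {"sy":-0.1}, {"sy":-0.12}, {"sy":-0.14}, {"sy":-0.14}])

```text
time_s: 4.35
eef_pos: [497.2, -276.1, 215.7]
ee_rot: [0.0, 0.056, 0.998, -0.001]
force: [-0.4, -2.8, -0.9]
grip_width: 0.88
grip_force: 31.1
```

step_hand(moves=[{}, {}, {}], jaw=1.0)

```text
time_s: 4.65
eef_pos: [497.8, -273.4, 216.0]
ee_rot: [0.0, 0.054, 0.999, -0.0]
force: [0.2, 0.5, -0.1]
grip_width: 1.0
grip_force: 0.0
```

step_hand(moves=[{}, {"sz":-0.0375}, {"sz":-0.075}, {"sz":-0.1375}, {"sz":-0.2}])

```text
time_s: 5.15
eef_pos: [497.4, -273.4, 377.3]
ee_rot: [-0.0, 0.055, 0.999, 0.0]
force: [0.9, -0.1, 1.1]
grip_width: 0.999
grip_force: 0.0
```

Run:
```python
from h import *
cv2.imwrite("pics/top1.png",optics.capture("top")[:,:,::-1]);cv2.imwrite("pics/sc1.png",optics.capture("scene")[:,:,::-1])
print(proj("top",(498,-274,97)))
go(*case(0,75),300,np.pi/2+YW)
```

```text
(np.float64(410.90475311419925), np.float64(261.1448671932212))
d [-17.27 480.45  79.51] rv [-0.01  0.01  0.01] tcp [ 498.02 -273.73  382.75] t 5.25 F [ 0.5  -0.34 -0.86] g 1.0039834763568232
```

Converted, 375 mm / 800 = 0.4688, 40 mm / 800 = 0.05, 0.01 rad / 3.1416 = 0.0032.

step_hand(moves=[{"sx":-0.0213, "sy":0.4688, "sz":0.05, "az":0.0032}, {"sx":-0.0213, "sy":0.4688, "sz":0.05, "az":0.0032}, {"sx":-0.0213, "sy":0.4688, "sz":0.05, "az":0.0032}, {"sx":-0.0213, "sy":0.4688, "sz":0.05, "az":0.0032}, {"sx":-0.0213, "sy":0.4688, "sz":0.05, "az":0.0032}, {"sx":-0.0213, "sy":0.4688, "sz":0.05, "az":0.0032}, {"sx":-0.0213, "sy":0.4688, "sz":0.05, "az":0.0032}, {"sx":-0.0213, "sy":0.4688, "sz":0.05, "az":0.0032}], jaw=0.0, clamp_n=40)

```text
time_s: 6.05
eef_pos: [555.3, 100.6, 334.9]
ee_rot: [-0.0, 0.058, 0.998, 0.0]
force: [0.8, -0.2, -0.3]
grip_width: 0.004
grip_force: 0.0
```

step_hand(moves=[{"sy":0.0625}, {"sy":0.125}, {"sy":0.1313, "sz":0.025}, {"sy":0.1313, "sz":0.05}, {"sy":0.1313, "sz":0.05}, {"sy":0.1313, "sz":0.05}])

```text
time_s: 6.65
eef_pos: [568.2, 201.2, 295.9]
ee_rot: [-0.0, 0.06, 0.998, -0.0]
force: [0.9, -0.6, 0.2]
grip_width: -0.002
grip_force: 0.0
```

Run:
```python
from h import *
c=optics.calibration("wrist");cv2.imwrite("pics/w2.png",optics.capture("wrist")[:,:,::-1])
go(*case(0,75),223,np.pi/2+YW)
s=ctrl.sense();print(incase(s['eef_pos']))
```

```text
d [ 0.13  0.19 73.62] rv [ 0.    0.   -0.01] tcp [568.32 201.09 296.62] t 6.7 F [-1.04 -0.05  0.73] g 0.002141300033587589
[ 0.04 74.79]
```

View pics/w2.png

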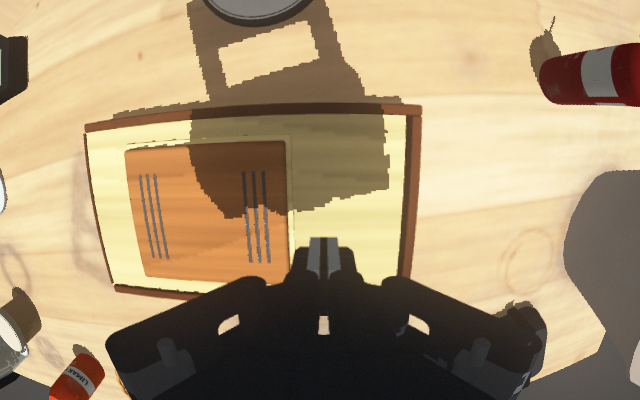

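The view shows the field's +y edge at column 288 (rows 137–270), the end wall at columns 407–418, and the closed fingertips at (323,240), over the plate beyond the field.

Run:
```python
from h import *
c=optics.calibration("wrist")
for n,u,v,z in [("fo",286,140,58),("fo",288,200,58),("fo",289,265,58),("fsA",125,152,58),("fsB",147,275,58),("wall out",422,107,50),("wall",411,270,50),("case -y near",85,125,50),("-y far",115,290,50)]:
    d=wray(c,u,v);p=c["position"]+d*(z-c["position"][2])/d[2];print(n,p,incase(p))
```

```text
fo [513.28 181.75  58.  ] [-52.42  49.26]
fo [554.48 177.23  58.  ] [-10.97  49.5 ]
fo [604.37 170.11  58.  ] [39.41 48.15]
fsA [501.07  54.07  58.  ] [-49.9  -78.98]
fsB [605.88  42.99  58.  ] [ 55.49 -77.95]
wall out [500.33 278.21  50.  ] [-76.35 143.59]
wall [625.67 264.21  50.  ] [ 49.77 144.07]
case -y near [469.53   7.19  50.  ] [ -75.85 -129.17]
-y far [626.02 -11.57  50.  ] [  81.76 -129.85]
```

Converted, 73 mm / 800 = 0.0913, 65 mm / 800 = 0.0813.

step_hand(moves=[{"sz":0.05}, {"sz":0.0813}, {"sz":0.0913}, {"sz":0.0913}])

```text
time_s: 7.1
eef_pos: [568.4, 201.0, 223.0]
ee_rot: [-0.0, 0.06, 0.998, -0.0]
force: [0.2, -0.2, 0.4]
grip_width: -0.001
grip_force: 0.0
```

step_hand(moves=[{"sy":-0.0075}, {"sy":-0.015}, {"sy":-0.0225}, {"sy":-0.03}, {"sy":-0.0375}, {"sy":-0.045}, {"sy":-0.0525}, {"sy":-0.06}])

```text
time_s: 7.9
eef_pos: [562.4, 153.1, 222.9]
ee_rot: [0.0, 0.06, 0.998, 0.0]
force: [2.1, 2.9, 4.5]
grip_width: 0.001
grip_force: 2.2
```

Converted, -120 mm / 800 = -0.15, -105 mm / 800 = -0.1313.

step_hand(moves=[{"sy":-0.0188}, {"sy":-0.0375}, {"sy":-0.0563}, {"sy":-0.075}, {"sy":-0.0938}, {"sy":-0.1125}, {"sy":-0.1313}, {"sy":-0.15}])

```text
time_s: 8.7
eef_pos: [547.8, 33.2, 222.6]
ee_rot: [-0.0, 0.06, 0.998, 0.0]
force: [3.8, 2.7, 2.5]
grip_width: -0.002
grip_force: 2.1
```

step_hand(moves=[{"sy":-0.0125}, {"sy":-0.025}, {"sy":-0.0375}, {"sy":-0.0438}, {"sy":-0.0438}])

```text
time_s: 9.2
eef_pos: [543.6, -0.9, 222.4]
ee_rot: [-0.001, 0.06, 0.998, -0.0]
force: [0.0, -0.2, 0.2]
grip_width: -0.003
grip_force: 0.0
```

```bash
python3 -c "
from h import *
s=ctrl.sense();print(incase(s['eef_pos']),s['force'])"
```

```text
[  -1.38 -128.72] [ 0.01 -0.23  0.23]
```

Converted, -8 mm / 800 = -0.01, -6 mm / 800 = -0.0075.

step_hand(moves=[{"sy":-0.0038}, {"sy":-0.0075}, {"sy":-0.01}, {"sy":-0.01}])

```text
time_s: 9.6
eef_pos: [542.7, -8.3, 222.4]
ee_rot: [-0.001, 0.06, 0.998, 0.0]
force: [-0.3, 1.6, 0.7]
grip_width: -0.003
grip_force: 0.4
```

step_hand(moves=[{"sy":-0.0025}, {"sy":-0.005}, {"sy":-0.005}])

```text
time_s: 9.9
eef_pos: [542.4, -12.4, 222.7]
ee_rot: [-0.0, 0.06, 0.998, -0.0]
force: [0.1, 1.1, 0.2]
grip_width: 0.003
grip_force: 0.6
```

step_hand(moves=[{"sy":-0.0025}, {"sy":-0.005}, {"sy":-0.005}])

```text
time_s: 10.2
eef_pos: [542.0, -14.4, 222.7]
ee_rot: [0.0, 0.06, 0.998, 0.002]
force: [2.6, 19.2, -0.8]
grip_width: 0.001
grip_force: 8.6
```

Converted, -150 mm / 800 = -0.1875, -100 mm / 800 = -0.125.

```bash
sed -i 's/^C=.*/C=np.array([560.0,129.8]); YW=-0.115/' h.py
```

step_hand(moves=[{"sy":0.0075}, {"sy":0.0075, "sz":-0.0625}, {"sy":0.0075, "sz":-0.125}, {"sy":0.0075, "sz":-0.1875}], jaw=1.0)

```text
time_s: 10.6
eef_pos: [542.5, -10.3, 374.8]
ee_rot: [0.0, 0.06, 0.998, -0.0]
force: [0.1, 0.0, -0.1]
grip_width: 0.68
grip_force: 0.0
```

Run:
```python
from h import *
go(459,-393,360,np.pi/2-0.067)
cv2.imwrite("pics/top2.png",optics.capture("top")[:,:,::-1])
crop("pics/top2.png",240,130,240,180,3.3,"pics/top2c.png")
```

```text
d [  37.16 -389.87   15.09] rv [-0.    0.   -0.05] tcp [542.46 -10.35 374.81] t 10.6 F [ 0.08  0.05 -0.14] g 0.6795380096223388
```

View pics/top2c.png

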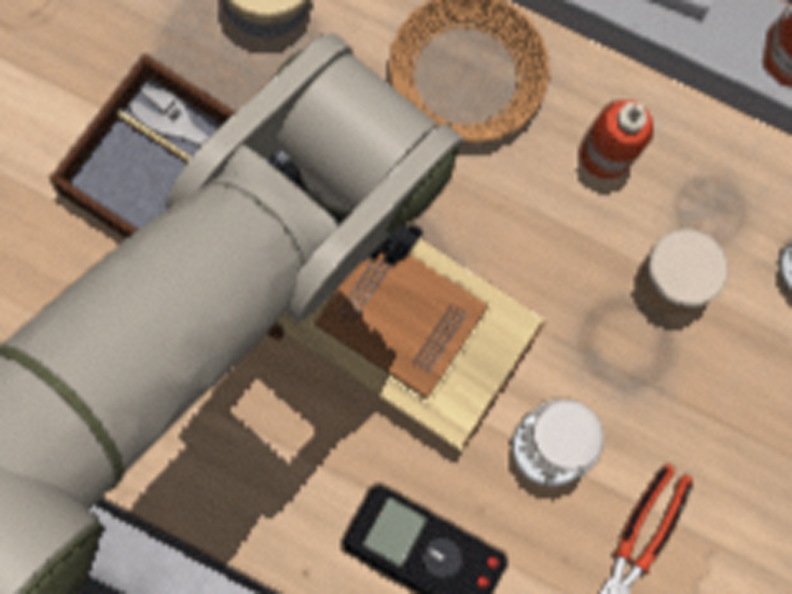

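The cover is fully out, with its leading end at about (500,390), clear of the jar at (560,440). The lane is visible at (120,185), and the wrench beyond the rail at (180,115). Next are the pliers.

Converted, -390 mm / 800 = -0.4875, 37 mm / 800 = 0.0463, -0.05 rad / 3.1416 = -0.0159.

step_hand(moves=[{"sx":0.0463, "sy":-0.4875, "sz":0.0188, "az":-0.0159}, {"sx":0.0463, "sy":-0.4875, "sz":0.0188, "az":-0.0159}, {"sx":0.0463, "sy":-0.4875, "sz":0.0188, "az":-0.0159}, {"sx":0.0463, "sy":-0.4875, "sz":0.0188, "az":-0.0159}, {"sx":0.0463, "sy":-0.4875, "sz":0.0188, "az":-0.0159}, {"sx":0.0463, "sy":-0.4875, "sz":0.0188, "az":-0.0159}, {"sx":0.0463, "sy":-0.4875, "sz":0.0188, "az":-0.0159}, {"sx":0.0463, "sy":-0.4875, "sz":0.0188, "az":-0.0159}])

```text
time_s: 11.45
eef_pos: [458.1, -395.8, 357.5]
ee_rot: [0.0, 0.036, 0.999, -0.001]
force: [0.6, 0.5, 1.4]
grip_width: 1.0
grip_force: 0.0
```

step_hand(moves=[{}, {}])

```text
time_s: 11.65
eef_pos: [458.9, -393.7, 357.2]
ee_rot: [-0.0, 0.036, 0.999, 0.0]
force: [0.6, -0.1, 0.3]
grip_width: 0.999
grip_force: 0.0
```

Run:
```python
from h import *
c=optics.calibration("wrist");cv2.imwrite("pics/w3.png",optics.capture("wrist")[:,:,::-1])
go(459,-393,360,np.pi/2-0.067)
print(wproj(c,(459,-393,12)))
crop("pics/w3.png",200,60,240,180,3,"pics/w3c.png")
```

```text
d [ 0.33 -0.23 -2.46] rv [-0. -0. -0.] tcp [ 459.35 -392.8   357.54] t 11.7 F [-0.62 -0.08 -0.99] g 1.0016234661076728
(np.float64(325.0414000777189), np.float64(183.29733215900524))
```

View pics/w3c.png

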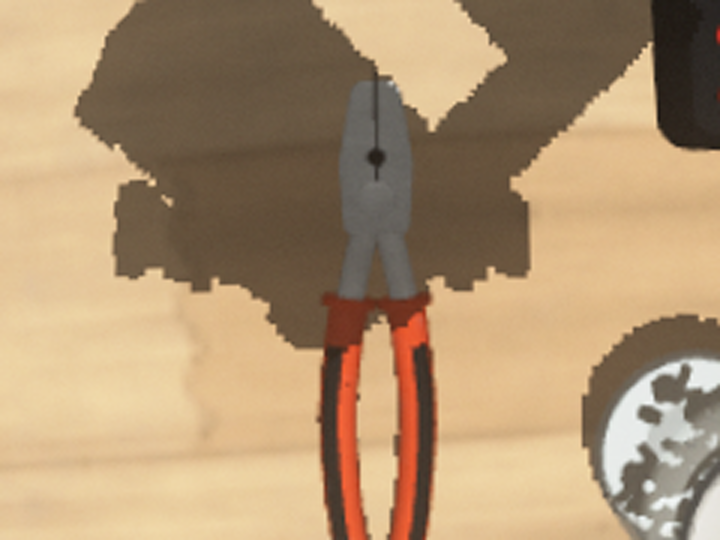

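The pliers lie straight down the view: jaw tip at crop (378,80), handles starting at row 295, 116 px wide around column 378 at row 400. So the centre is at full-image column 326.

Run:
```python
from h import *
c=optics.calibration("wrist")
for n,x,y,z in [("jaw",378,80,9),("hstart",377,297,14),("L",320,400,10),("R",436,400,10),("mid",378,400,10)]:
    d=wray(c,200+x/3-.33,60+y/3-.33);p=c["position"]+d*(z-c["position"][2])/d[2];print(n,p)
```

```text
jaw [ 360.44 -384.71    9.  ]
hstart [ 433.71 -390.03   14.  ]
L [ 469.05 -412.35   10.  ]
R [ 471.8  -371.86   10.  ]
mid [ 470.43 -392.11   10.  ]
```

Converted, 183 mm / 800 = 0.2288, 170 mm / 800 = 0.2125.

step_hand(moves=[{"sz":0.05}, {"sz":0.1125}, {"sz":0.1625}, {"sz":0.1938}, {"sz":0.2125}, {"sz":0.2288}, {"sz":0.2288}])

```text
time_s: 12.4
eef_pos: [459.5, -392.5, 174.0]
ee_rot: [-0.0, 0.035, 0.999, 0.0]
force: [0.4, -0.1, -0.1]
grip_width: 0.997
grip_force: 0.0
```

step_hand(moves=[{}, {}, {}, {}, {}, {}, {}], jaw=0.0, clamp_n=50)

```text
time_s: 13.1
eef_pos: [459.4, -393.4, 176.0]
ee_rot: [0.001, 0.035, 0.999, -0.001]
force: [-1.0, 0.4, 5.4]
grip_width: 0.435
grip_force: 49.4
```

Converted, -165 mm / 800 = -0.2063, -120 mm / 800 = -0.15.

step_hand(moves=[{"sz":-0.0375}, {"sz":-0.0875}, {"sz":-0.15}, {"sz":-0.2063}, {"sz":-0.2063}])

```text
time_s: 13.6
eef_pos: [459.7, -393.3, 346.6]
ee_rot: [0.004, 0.035, 0.999, -0.005]
force: [0.3, -0.0, -2.3]
grip_width: 0.431
grip_force: 51.2
```

```bash
python3 -c "
from h import *
print(case(-27,19));go(*case(-27,19),340,YW)"
```

```text
[535.36 151.77]
d [-37.56 549.02   2.05] rv [-0.    0.01  1.62] tcp [ 459.66 -393.27  346.57] t 13.6 F [ 0.33 -0.02 -2.27] g 0.43126798244485187
```

Converted, 275 mm / 800 = 0.3438, 240 mm / 800 = 0.3, 0.84 rad / 3.1416 = 0.2674.

step_hand(moves=[{"sx":-0.0038, "sy":0.05, "az":0.0382}, {"sx":-0.0075, "sy":0.1, "az":0.0764}, {"sx":-0.0113, "sy":0.15, "az":0.1146}, {"sx":-0.015, "sy":0.2, "az":0.1528}, {"sx":-0.0188, "sy":0.25, "az":0.191}, {"sx":-0.0225, "sy":0.3, "az":0.2292}, {"sx":-0.025, "sy":0.3438, "az":0.2674}, {"sx":-0.025, "sy":0.3438, "az":0.2674}])

```text
time_s: 14.4
eef_pos: [498.4, -116.6, 339.0]
ee_rot: [-0.001, 0.439, 0.898, 0.0]
force: [0.0, -0.3, -2.0]
grip_width: 0.433
grip_force: 51.3
```

```bash
python3 -c "
from h import *
go(*case(-27,19),340,YW);s=ctrl.sense();print(s['joints'],s['grip_width'])"
```

```text
d [189.12 194.    -0.67] rv [-0.   -0.    0.78] tcp [ 498.4  -116.62  338.97] t 14.4 F [ 0.05 -0.3  -2.04] g 0.43332413714301055
[-0.46  0.35  1.63  0.    1.17 -1.12] 0.43332413714301055
```

Converted, 194 mm / 800 = 0.2425, 189 mm / 800 = 0.2363, 0.78 rad / 3.1416 = 0.2483.

step_hand(moves=[{"sx":0.04, "sy":0.04, "az":0.0382}, {"sx":0.08, "sy":0.0813, "az":0.0796}, {"sx":0.1188, "sy":0.1213, "az":0.121}, {"sx":0.1575, "sy":0.1625, "az":0.1592}, {"sx":0.1975, "sy":0.2025, "az":0.2037}, {"sx":0.2363, "sy":0.2425, "az":0.2483}, {"sx":0.2363, "sy":0.2425, "az":0.2483}, {"sx":0.2363, "sy":0.2425, "az":0.2483}])

```text
time_s: 15.2
eef_pos: [535.5, 148.4, 338.8]
ee_rot: [-0.0, 0.747, 0.665, -0.001]
force: [-0.8, -0.8, -1.8]
grip_width: 0.433
grip_force: 51.3
```

Run:
```python
from h import *
go(*case(-27,19),250,YW);c=optics.calibration("wrist");cv2.imwrite("pics/w4.png",optics.capture("wrist")[:,:,::-1])
```

```text
d [ 3.34 -0.46 88.81] rv [-0.  0. -0.] tcp [535.55 148.44 338.81] t 15.2 F [-0.77 -0.81 -1.84] g 0.43318143886403826
```

View pics/w4.png

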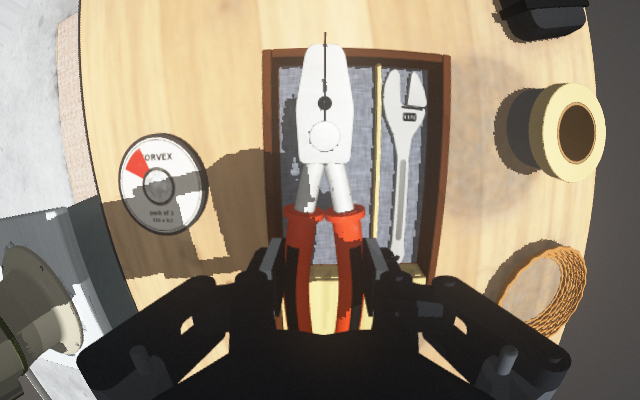

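The pliers are held straight, jaw tip at (323,45). The lane below lies between the wall (inner edge column 277) and the rail (column 378), and the end wall is at row 58.

Run:
```python
from h import *
c=optics.calibration("wrist");s=ctrl.sense();print(incase(s['eef_pos']))
for n,u,v,z in [("jaw",323,45,172),("wall in top",276,90,50),("rail",378,90,24),("+x wall out top",450,60,50),("endwall out L",264,50,50),("-x wall out",264,90,50),("+x out",449,90,50),("end out R",450,56,50),("coverend",345,270,46)]:
    d=wray(c,u,v);p=c["position"]+d*(z-c["position"][2])/d[2];print(n,incase(p))
```

```text
[-26.25  14.82]
jaw [-26.77 112.97]
wall in top [-65.49 104.11]
rail [ 22.72 106.62]
+x wall out top [ 82.22 135.5 ]
endwall out L [-75.58 138.87]
-x wall out [-75.53 104.52]
+x out [ 81.2  108.59]
end out R [ 82.29 139.15]
coverend [ -6.22 -59.46]
```

Converted, 110 mm / 800 = 0.1375, 90 mm / 800 = 0.1125.

step_hand(moves=[{"sx":0.0038, "sz":0.0375}, {"sx":0.0038, "sz":0.075}, {"sx":0.0038, "sz":0.1125}, {"sx":0.0038, "sz":0.1375}, {"sx":0.0038, "sz":0.1375}])

```text
time_s: 15.75
eef_pos: [535.4, 149.5, 227.1]
ee_rot: [-0.002, 0.748, 0.663, -0.002]
force: [-0.6, -0.1, -2.4]
grip_width: 0.435
grip_force: 51.3
```

```bash
python3 -c "
from h import *
go(*case(-26,20),188,YW);s=ctrl.sense();print(incase(s['eef_pos']))"
```

```text
d [ 3.29  0.89 39.1 ] rv [-0.01  0.   -0.  ] tcp [535.41 149.51 227.11] t 15.75 F [-0.6  -0.13 -2.41] g 0.4351602831893066
[-26.69  16.76]
```

Converted, 36 mm / 800 = 0.045, 32 mm / 800 = 0.04.

step_hand(moves=[{"sx":0.0038, "sz":0.015}, {"sx":0.0038, "sz":0.03}, {"sx":0.0038, "sz":0.04}, {"sx":0.0038, "sz":0.045}, {"sx":0.0038, "sz":0.045}])

```text
time_s: 16.25
eef_pos: [536.2, 154.2, 193.3]
ee_rot: [-0.0, 0.748, 0.664, -0.0]
force: [-0.2, -0.3, -2.9]
grip_width: 0.433
grip_force: 51.3
```

```bash
python3 -c "
from h import *
s=ctrl.sense();print(incase(s['eef_pos']))"
```

```text
[-26.39  21.46]
```

Converted, 6 mm / 800 = 0.0075, 3 mm / 800 = 0.0038.

step_hand(moves=[{"sz":0.0038}, {"sz":0.0075}, {"sz":0.0075}])

```text
time_s: 16.55
eef_pos: [536.2, 154.2, 187.5]
ee_rot: [-0.0, 0.748, 0.664, -0.0]
force: [0.4, 1.1, -2.3]
grip_width: 0.433
grip_force: 51.3
```

step_hand(moves=[{"sz":0.0013}, {"sz":0.0013}])

```text
time_s: 16.75
eef_pos: [536.3, 154.2, 186.7]
ee_rot: [0.0, 0.748, 0.664, 0.0]
force: [0.4, 0.1, -2.0]
grip_width: 0.436
grip_force: 51.3
```

step_hand(moves=[{}, {}, {}], jaw=0.57)

```text
time_s: 17.05
eef_pos: [536.4, 154.2, 187.0]
ee_rot: [0.0, 0.748, 0.664, 0.0]
force: [0.2, 0.6, -0.2]
grip_width: 0.574
grip_force: 0.0
```

step_hand(moves=[{"sz":-0.0188}, {"sz":-0.0375}, {"sz":-0.075}, {"sz":-0.125}, {"sz":-0.1625}, {"sz":-0.1625}])

```text
time_s: 17.65
eef_pos: [536.8, 154.3, 321.1]
ee_rot: [0.002, 0.748, 0.664, 0.003]
force: [-0.4, 0.6, -0.6]
grip_width: 0.573
grip_force: 0.0
```

Run:
```python
from h import *
c=optics.calibration("wrist");cv2.imwrite("pics/w5.png",optics.capture("wrist")[:,:,::-1])
for k,p in dict(jaw=(-25,119),centre=(-25,28)).items():print(k,wproj(c,(*case(*p),18)))
go(*case(0,-330),300,YW)
```

```text
jaw (np.float64(321.4618983402574), np.float64(82.18640552731904))
centre (np.float64(321.7586224409491), np.float64(185.10836217024533))
d [-351.46   27.53   18.35] rv [ 0. -0. -0.] tcp [536.42 154.22 318.51] t 17.7 F [-0.27  0.71 -0.99] g 0.5684119633988358
```

View pics/w5.png

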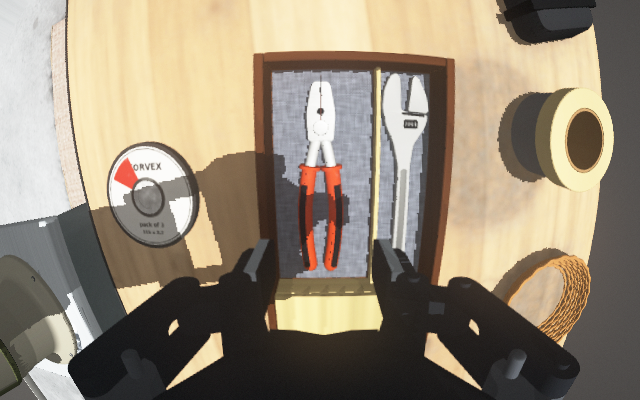

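The pliers lie flat in the lane. The jaw tip at (320,82) matches the predicted (321,82), and the handle ends at row 270 stop short of the cover edge. Now I'll shut the cover.

Units first: shifts go in shares of 0.8 m and turns go in shares of pi rad. So -341 mm / 800 = -0.4263, 27 mm / 800 = 0.0338.

step_hand(moves=[{"sx":-0.4263, "sy":0.0338}, {"sx":-0.4263, "sy":0.0338}, {"sx":-0.4263, "sy":0.0338}, {"sx":-0.4263, "sy":0.0338}, {"sx":-0.4263, "sy":0.0338}, {"sx":-0.4263, "sy":0.0338}, {"sx":-0.4263, "sy":0.0338}, {"sx":-0.4263, "sy":0.0338}], jaw=0.0)

```text
time_s: 18.5
eef_pos: [521.9, -192.0, 315.2]
ee_rot: [-0.001, 0.75, 0.662, -0.001]
force: [0.7, 0.6, 0.6]
grip_width: 0.0
grip_force: 0.0
```

step_hand(moves=[{"sz":0.0375}, {"sz":0.075}, {"sz":0.075}])

```text
time_s: 18.8
eef_pos: [521.6, -186.7, 252.4]
ee_rot: [-0.004, 0.748, 0.664, -0.001]
force: [-0.1, -0.5, 1.3]
grip_width: -0.0
grip_force: 0.0
```

```bash
python3 -c "
from h import *
go(*case(0,-322),223,YW);s=ctrl.sense();print(incase(s['eef_pos']))"
```

```text
d [-3.34  2.05 29.4 ] rv [-0.01 -0.   -0.  ] tcp [ 521.63 -186.65  252.43] t 18.8 F [-0.14 -0.45  1.33] g -0.00037262303314073927
[  -1.8  -318.76]
```

Converted, 28 mm / 800 = 0.035, 26 mm / 800 = 0.0325.

step_hand(moves=[{"sx":-0.0025, "sy":0.0025, "sz":0.0225}, {"sx":-0.0025, "sy":0.0025, "sz":0.0325}, {"sx":-0.0025, "sy":0.0025, "sz":0.035}, {"sx":-0.0025, "sy":0.0025, "sz":0.035}])

```text
time_s: 19.2
eef_pos: [524.5, -189.6, 229.2]
ee_rot: [0.0, 0.748, 0.664, 0.0]
force: [-0.5, 0.3, -0.5]
grip_width: -0.001
grip_force: 0.0
```

step_hand(moves=[{"sx":0.01}, {"sx":0.02}, {"sx":0.03}, {"sx":0.045}, {"sx":0.06}, {"sx":0.075}, {"sx":0.0938}, {"sx":0.1125}])

```text
time_s: 20.0
eef_pos: [535.1, -99.2, 228.9]
ee_rot: [-0.0, 0.748, 0.664, -0.0]
force: [-2.7, -2.4, 4.5]
grip_width: 0.005
grip_force: 2.7
```

```bash
python3 -c "
from h import *
s=ctrl.sense();print(incase(s['eef_pos']))"
```

```text
[   1.56 -230.34]
```

Converted, 42 mm / 800 = 0.0525, 27 mm / 800 = 0.0338.

step_hand(moves=[{"sx":-0.0075}, {"sx":-0.0075, "sz":0.0038}, {"sx":-0.0075, "sz":0.0075}, {"sx":-0.0075, "sz":0.0075}, {"sz":0.0075}, {"sx":0.015, "sz":0.0075}, {"sx":0.0338, "sz":0.0075}, {"sx":0.0525, "sz":0.0075}])

```text
time_s: 20.8
eef_pos: [540.1, -57.4, 222.6]
ee_rot: [0.0, 0.748, 0.664, -0.0]
force: [-0.0, -3.4, -2.4]
grip_width: -0.0
grip_force: 1.7
```

step_hand(moves=[{"sx":0.0188}, {"sx":0.0375}, {"sx":0.0563}, {"sx":0.075}, {"sx":0.0938}, {"sx":0.1025}, {"sx":0.11}, {"sx":0.11}])

```text
time_s: 21.6
eef_pos: [550.7, 29.3, 222.9]
ee_rot: [0.0, 0.748, 0.664, 0.001]
force: [0.5, -0.9, 0.7]
grip_width: -0.001
grip_force: 0.0
```

```bash
python3 -c "
from h import *
s=ctrl.sense();print(incase(s['eef_pos']))"
```

```text
[   2.3  -100.93]
```

Converted, 4 mm / 800 = 0.005, 2 mm / 800 = 0.0025.

step_hand(moves=[{"sx":0.0025}, {"sx":0.005}, {"sx":0.005}])

```text
time_s: 21.9
eef_pos: [551.2, 32.4, 222.9]
ee_rot: [0.0, 0.748, 0.664, 0.0]
force: [1.1, -1.1, 0.5]
grip_width: 0.004
grip_force: 0.6
```

step_hand(moves=[{"sx":0.0025}, {"sx":0.005}, {"sx":0.005}])

```text
time_s: 22.2
eef_pos: [551.6, 36.7, 222.8]
ee_rot: [0.0, 0.748, 0.664, 0.0]
force: [0.9, -1.6, 0.9]
grip_width: 0.0
grip_force: 0.6
```

```bash
python3 -c "
from h import *
s=ctrl.sense();print(incase(s['eef_pos']))"
```

```text
[  2.3  -93.44]
```

Converted, 3 mm / 800 = 0.0038, 1.5 mm / 800 = 0.0019.

step_hand(moves=[{"sx":0.0019}, {"sx":0.0038}, {"sx":0.0038}])

```text
time_s: 22.5
eef_pos: [551.8, 38.8, 222.8]
ee_rot: [0.001, 0.748, 0.664, -0.001]
force: [1.0, -10.2, 1.7]
grip_width: -0.002
grip_force: 5.0
```

step_hand(moves=[{"sx":0.0019}, {"sx":0.0038}, {"sx":0.0038}])

```text
time_s: 22.8
eef_pos: [552.2, 39.8, 222.8]
ee_rot: [0.002, 0.748, 0.664, -0.003]
force: [-4.3, -25.9, 3.0]
grip_width: 0.005
grip_force: 13.4
```

The force rose to 26 N at the stop, so the cover is shut. I'll back off and check with one look.

Converted, -200 mm / 800 = -0.25, -130 mm / 800 = -0.1625.

step_hand(moves=[{"sx":-0.0125}, {"sx":-0.0175}, {"sx":-0.0175, "sz":-0.05}, {"sx":-0.0175, "sz":-0.1125}, {"sx":-0.075, "sz":-0.1625}, {"sx":-0.1375, "sz":-0.1875}, {"sx":-0.2, "sz":-0.1875}, {"sx":-0.25, "sz":-0.1875}])

```text
time_s: 23.6
eef_pos: [528.3, -154.0, 373.7]
ee_rot: [0.001, 0.748, 0.664, 0.001]
force: [0.8, -0.6, -0.2]
grip_width: -0.006
grip_force: 0.0
```

step_hand(moves=[{"sx":-0.0625, "sy":0.0625}, {"sx":-0.0625, "sy":0.125}, {"sx":-0.0625, "sy":0.125}, {"sx":-0.0625, "sy":0.125}])

```text
time_s: 24.0
eef_pos: [623.4, -214.7, 371.0]
ee_rot: [-0.001, 0.748, 0.664, 0.0]
force: [-0.3, 0.7, 1.1]
grip_width: -0.0
grip_force: 0.0
```

Run:
```python
from h import *
cv2.imwrite("pics/sc3.png",optics.capture("scene")[:,:,::-1])
crop("pics/sc3.png",230,140,190,200,3,"pics/sc3c.png");s=ctrl.sense();print(s["eef_pos"],s["force"],np.abs(s["dq"]).max())
```

```text
[ 622.48 -214.13  371.44] [-0.51  0.41  0.98] 0.046113409069742185
```

View pics/sc3c.png

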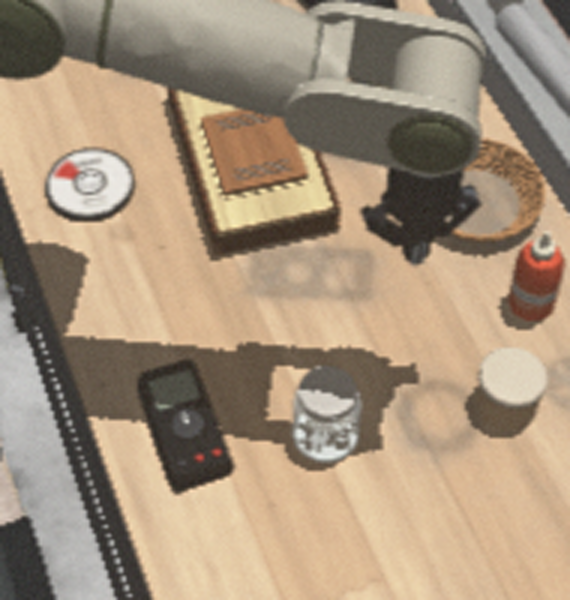

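The cover sits where it did at the start: field corner at (222,194) and leading edge at (338,212), as before. The jar stands upright at (327,420), and the tin, meter and discs are unmoved. Handing in.

step_hand(moves=[{}, {}])

```text
time_s: 24.25
eef_pos: [621.6, -213.8, 373.1]
ee_rot: [0.0, 0.748, 0.664, 0.0]
force: [-0.2, 0.5, 1.4]
grip_width: 0.004
grip_force: 0.0
```

```bash
python3 -c "
from rig import ctrl, optics
print(ctrl.finish_job())"
```

```text
the job is handed in; nothing more can be done
None
```

I slid the jar clear of the run-out, opened the cover to its stop, laid the pliers flat in the wide lane and pushed the cover shut to its stop; I handed the job in at about 24 s, and no verdict was printed.

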